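Grip a filter cassette in the ratchet clamp at the right click

TASK

Stand the filter cassette with the blue plug upright, plug up, on the white rest in front of the V-block of the ratchet clamp, then wind the clamp's knob clockwise until its pad has pushed the cassette home against the V-block. Count the clicks from that moment: the second one is the right grip, so let the pawl catch there and let go of the knob; a third click, or any harder squeeze, cracks the cassette. Leave the cassette with the red plug, the vial with the red cap and the small carton where they stand.

Things in the scene. Friction and masses are not known exactly. Their poses are not given: they have to be found in the camera images.
- cassette_mid (a point): centre, half-way up, of the loose filter cassette with the blue plug: white disc body with a blue band, 41 mm across, 40 mm tall with plug, about 30 g, z up its axis. It stands on a foot 28 mm across, 20 mm below this point; the rim to grip it by is 9 to 21 mm above the foot; above that it narrows like a cone.
- cassette_red: the same cassette with a red plug; loose, origin at the centre of its foot. Not needed: leave it.
- clamp: ratchet clamp, fixed to the bench: aluminium base plate 104 x 216 x 10 mm, origin at the centre of its underside. Its y is the clamp axis: V-block and rest at the +y end; at the -y end the blue gear housing (x -50 to 44, y -95 to 9, top 44 mm above the bench) with knob, ratchet wheel and brass pawl on top.
- vblock: V-block, axes as the clamp's; origin = the seat: centre of the cassette's foot on the white rest (34 x 50 mm, 12 mm above the bench) when home. The V opens to -y, its faces are 26 mm tall and lie over 14 mm from the origin on the +y side, so fingers closing along x are free. A cassette stood within 10 mm of the seat on the -y side is pushed home by the pad.
- bush (a point): where the spindle leaves the housing towards +y, 34.5 mm above the bench. On it a rubber pad, 19 mm across. Its screwed tip was set by the last user, so it starts 8 to 26 mm short of a cassette that is home: find where it meets by feel or sight. The pad is sprung: about 5 N at once when the cassette is home, then about 5 N more per click. Right grip 9 to 16.8 N; over 18.5 N cracks it.
- knob_grip (a point): on the knob's upright axis, middle of its grip, 75.5 mm above the bench: black bar 46 mm long (point x), 13 mm wide (point y), from 60 to 86 mm above the bench; turns with the knob. Below it a round boss 42 mm across, its top 61 mm above the bench.
- knob (a joint): turn of the knob, rad, growing clockwise seen from above (tightening), 0 = spindle fully back. 24 teeth, at whole multiples of 0.2618: a click about 0.01 past each. Starts on tooth 0, 1 or 2; the right tooth lies 4 to 8 clicks on. Let go before a click and it springs back to the tooth before; it never turns back past a tooth. The pad advances 15 mm per rad, 3.93 mm a click.
- wheel_axis (a point): knob axis at the top of the steel ratchet wheel (73 mm across, 51.5 mm above the bench; the pawl beside it is no higher). Torque at the knob: 0.015 N m per N at the pad, plus a return spring of 0.05 N m growing 0.03 N m per rad, about 0.01 N m of friction, and up to 0.1 N m to lift the pawl just before each click.
- vial_red: loose sample vial, 24 mm across, 46 mm tall, red cap, origin at the centre of its foot. Leave it.
- o_ring_box: loose small carton, white with a red band, 56 x 85 x 48 mm, origin at the centre of its underside. Leave it.
Not all that is in view belongs to the job. What is shaped like the part that bears cassette_mid but pink is not meant.

How it is judged:
On the way, in this order (a step that is already met when the one before it is completed fails the run):
1. the blue cassette stands upright on the rest in front of the V-block, let go (horizontal distance between cassette_mid and vblock below 0.014 m and z of cassette_mid in the frame of vblock below 0.0225 m and angle between cassette_mid's own z axis and vertical below 0.1 rad and contact force between the fingers and cassette_blue below 0.1 N), for 0.2 s.
2. the pad presses it against the V-block (contact force between vblock and cassette_blue above 9 N), for 0.2 s.
At the end, for the whole second after the job is handed in: the blue cassette stands upright (within 4 degrees) on the rest, home in the V-block (within 3 mm), held there by the pad with 9 to 16.8 N (the second click after it came home), the knob let go and resting on the pawl (contact force between vblock and cassette_blue between 9 and 16.8 N and horizontal distance between cassette_mid and vblock below 0.003 m and z of cassette_mid in the frame of vblock below 0.0225 m and angle between cassette_mid's own z axis and vertical below 0.07 rad and not (velocity of joint knob above 0.05 rad/s) and not (velocity of joint knob below -0.05 rad/s)); the robot touches nothing.
It fails at once if the clamp squeezed the cassette with more than 18.5 N and cracked it (contact force between vblock and cassette_blue above 18.5 N and contact force between the fingers and cassette_blue below 0.1 N).
It fails at once if the blue cassette was tipped over (angle between cassette_mid's own z axis and vertical above 0.6 rad).
It fails at once if the red cassette was shifted by more than 30 mm (distance of cassette_red from where it was at the start of the episode above 0.03 m).
It fails at once if the red-capped vial was shifted by more than 30 mm (distance of vial_red from where it was at the start of the episode above 0.03 m).
It fails at once if the carton was shifted by more than 30 mm (distance of o_ring_box from where it was at the start of the episode above 0.03 m).
It also fails if it takes over 61 s, if anything falls off the work surface, if the arm or the gripper's body presses on something with over 40 N, if the wrist force passes 120 N, or if a joint passes its speed limit or range.

ROBOT

A 6-joint arm with a two-finger parallel gripper is mounted at the origin on a cart in front of the work surface, level with it; the furniture and walls round the work are solid. World frame = base frame: x ahead of the robot, y to its left, z up, the work surface at z = 0. Lengths are in m, angles in rad, forces in N, time in s.
With the tool pointing down it reaches from about 0.325 to 0.75 m from the base axis. Payload 7.6 kg.
Tool frame: the origin (TCP) lies at the very end of the fingers, on their centre line; the grasp point (between the pads) lies 19 mm behind it; z points along the fingers, y is the direction in which the jaws open and shut (so a half turn about z gives the same grasp; the last joint's range is limited). The gripper opens to 85 mm and grips with 20 to 120 N. Pads are 22 mm wide; open, the fingers measure 114 mm over their backs; the gripper's body (76 mm by 85 mm) begins 54 mm behind the grasp point. The pads swing forward as they close: fully open they stand 13 mm farther back than shut.
Start: joints at [-1.252, 0.052, 1.401, -0, 1.689, -0.07], TCP at [0.199, -0.486, 0.231] pointing down, gripper open.
Joint ranges: [-2.9, 2.9], [-0.91, 2.17], [0.12, 2.37], [-1.06, 4.2], [0.26, 2.73], [-2.93, 2.93]. Speed limits (rad/s): [2.57, 2.57, 3.01, 3.14, 3.14, 3.14].

INTERFACE

Orientations are given as a unit quaternion [x, y, z, w].
In Python, from plant import bot gives the robot as it stands.
- The arm moves only by the tool apply_moves, never from a script. Its argument "motion" is a list of rows, each a list of 7 numbers: the shift along the tool's x, y, z in mm, then the turn, a rotation vector about the tool's x, y, z in rad, then the opening, from 0 (shut) to 1 (fully open). A call has 1 to 10 rows; each row shifts and turns the pose as measured when the row begins, along the tool's axes as they then stand; what a row does not reach is not made up. A row lasts 1/12 s, in which the tool goes at most 41.7 mm and 7.16 degrees, less where a joint would pass 70% of its speed; a pose out of reach is approached as far as the arm can. A call with a gripper value outside its range is refused whole. The fingers move at their own pace and stop on an object; the grip force is fixed at half the most. Time passes only in rows, so rows that do not move let the fingers close. It gives the time, the measured TCP pose, the force and the opening at its end, in the units of the state.
- bot.read_state(): the state, without advancing time (a new reading comes with each control period).
- bot.grab_frame(name): name is "scene" or "top" or "wrist"; returns a dict with "img" (400x640x3 uint8, blue, green, red), "depth" (400x640 float32, m along the optical axis (not along the pixel's ray), 0 where there is no reading), "K" (3x3 intrinsics, pixels), "T" (4x4, takes a point from camera to world coordinates). Camera axes: x right, y up, looking along -z (the intrinsics and any distortion apply to the point x, -y, -z); pixel columns grow to the right and rows downward; lengths in m; the calibration is good to about 2 mm. A picture is of the moment at which its call begins.
- bot.close_job(): hands the job in, once; it reports no verdict.
The state is a dict: "t": time; "q": joint angles; "qvel": joint speeds; "effort": joint torques, N m; "eef_pos": TCP position; "tcp_rot": TCP orientation; "wrist_force": force on the tool from outside, world axes, zero at the start; "ft_torque": the same for the moment, N m; "grip_width": opening from 0.0 (shut) to 1.0 (fully open).
Only numpy, scipy, OpenCV 4.12 (cv2) and the standard library are available. Lean on these libraries where they do the work, as an engineer would, in place of code of your own. Each camera call takes 0.05 s, during which the arm holds its last target.

## Working session

There is one attempt and no reset: what is moved stays moved. The work goes in short steps, Python scripts to look and compute and a tool call to move; the robot and the scene stay as the last step left them, time stands still between calls to the robot, and variables do not carry over. Pictures are saved under pics/ and viewed, and the job is handed in when it is done.

Besides the shell and the picture viewer there is one more tool, called after "Emit:" as name(argument=value, ...), one argument or row to a line, values as JSON. apply_moves: Moves the arm, as the interface text tells. Its arguments: {"type":"object","properties":{"motion":{"type":"array","items":{"type":"array","items":{"type":"number"}}}},"required":["motion"]}

```bash
ls; mkdir -p pics
python3 - <<'E'
from plant import bot
import cv2,numpy as np
s=bot.read_state();print({k:np.round(v,3) for k,v in s.items()})
for n in("scene","top","wrist"):
    f=bot.grab_frame(n);cv2.imwrite(f"pics/{n}0.png",f["img"]);np.savez(f"{n}0.npz",**f);print(n,f["K"].round(1).tolist(),f["T"].round(3).tolist())
E
```

```text
pics
{'t': np.float64(0.0), 'q': array([-1.252,  0.053,  1.402,  0.   ,  1.689, -0.07 ]), 'qvel': array([-0.   ,  0.002,  0.   , -0.001,  0.001,  0.001]), 'effort': array([ 2.0000e-03, -3.8166e+01, -3.6019e+01,  0.0000e+00,  6.0000e-03,
       -0.0000e+00]), 'eef_pos': array([ 0.199, -0.486,  0.23 ]), 'tcp_rot': array([ 0.981,  0.193, -0.   , -0.001]), 'wrist_force': array([ 0.858, -0.311,  0.418]), 'ft_torque': array([-0.007, -0.075, -0.028]), 'grip_width': np.float64(0.998)}
scene [[386.9, 0.0, 318.7], [0.0, 386.9, 194.7], [0.0, 0.0, 1.0]] [[-0.84, 0.33, -0.431, 0.056], [-0.543, -0.506, 0.67, 0.728], [0.003, 0.797, 0.604, 0.743], [0.0, 0.0, 0.0, 1.0]]
top [[462.4, 0.0, 315.1], [0.0, 462.4, 199.2], [0.0, 0.0, 1.0]] [[0.0, 0.988, -0.156, 0.352], [-1.0, 0.004, 0.02, 0.033], [0.02, 0.156, 0.987, 1.141], [0.0, 0.0, 0.0, 1.0]]
wrist [[286.3, 0.0, 323.4], [0.0, 286.3, 196.9], [0.0, 0.0, 1.0]] [[0.379, 0.888, 0.261, 0.264], [-0.925, 0.364, 0.107, -0.459], [-0.001, -0.282, 0.959, 0.374], [0.0, 0.0, 0.0, 1.0]]
```

View pics/top0.png

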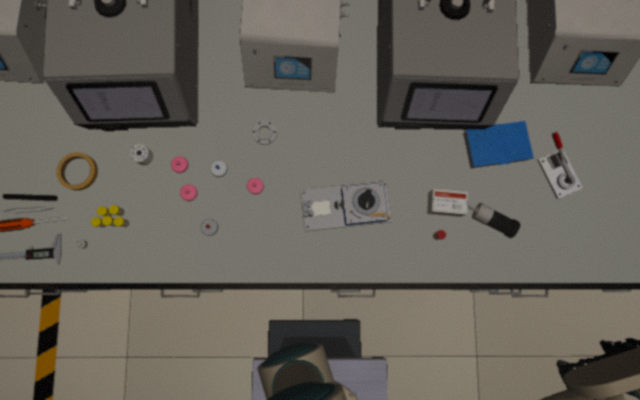

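View pics/scene0.png

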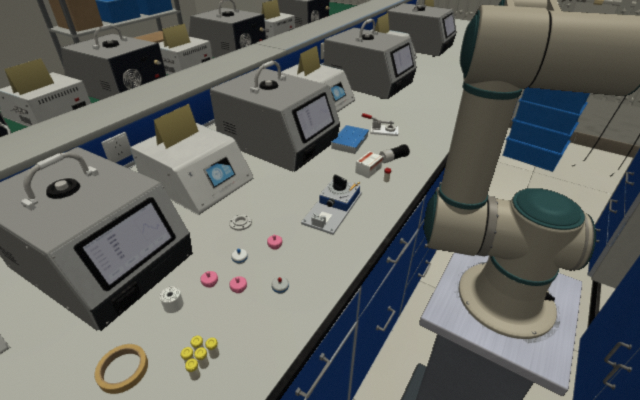

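View pics/wrist0.png

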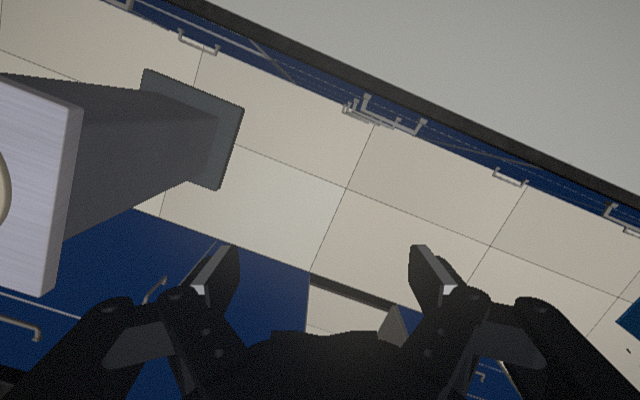

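Run:
```python
import cv2,numpy as np
t=cv2.imread("pics/top0.png");s=cv2.imread("pics/scene0.png")
a=cv2.resize(t[140:250,160:280],(400,367),interpolation=3);b=cv2.resize(s[225:305,190:300],(400,291),interpolation=3)
h=np.zeros((367,800,3),np.uint8);h[:,:400]=a;h[:291,400:]=b;cv2.imwrite("pics/c1.png",h)
a=cv2.resize(t[170:240,295:395],(400,280),interpolation=3);b=cv2.resize(s[165:235,295:370],(400,373),interpolation=3)
h=np.zeros((373,800,3),np.uint8);h[:280,:400]=a;h[:,400:]=b;cv2.imwrite("pics/c2.png",h)
```

```text
(no output)
```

View pics/c1.png

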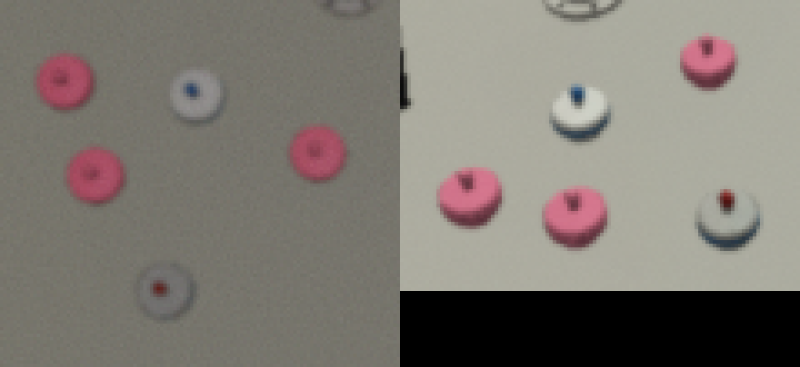

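View pics/c2.png

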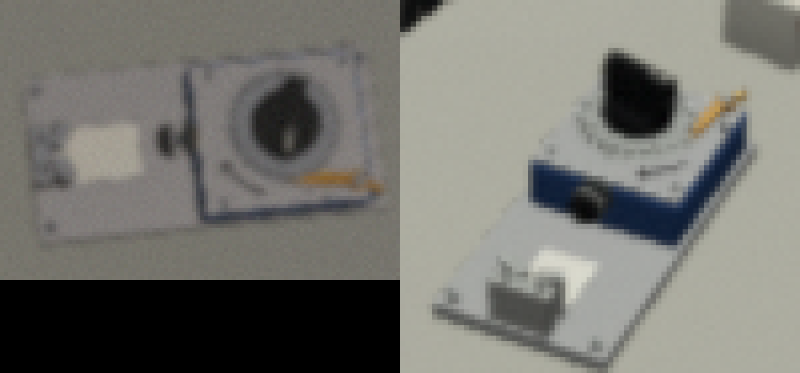

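```bash
cat > h.py <<'E'
from plant import bot
import cv2,numpy as np
from scipy.spatial.transform import Rotation as R
def ray(f,u,v):
    K,T=f["K"],f["T"]
    d=np.array([(u-K[0,2])/K[0,0],-(v-K[1,2])/K[1,1],-1.0])
    return T[:3,3],T[:3,:3]@d
def onz(f,u,v,z):
    o,d=ray(f,u,v);return o+d*(z-o[2])/d[2]
def dep(f,u,v):
    o,d=ray(f,u,v);return o+d*f["depth"][int(v),int(u)]
def proj(f,p):
    T=f["T"];c=T[:3,:3].T@(np.array(p)-T[:3,3]);K=f["K"]
    return np.array([K[0,2]+K[0,0]*c[0]/-c[2],K[1,2]-K[1,1]*c[1]/-c[2]])
def tri(r1,r2):
    (a,d),(b,e)=r1,r2;A=np.stack([d,-e],1);s=np.linalg.lstsq(A,b-a,rcond=None)[0]
    p,q=a+d*s[0],b+e*s[1];return (p+q)/2,np.linalg.norm(p-q)
def blob(m,lo=20):
    n,l,st,c=cv2.connectedComponentsWithStats(m.astype(np.uint8))
    return [(st[i,4],c[i].round(1),st[i,:4]) for i in range(1,n) if st[i,4]>=lo]
def plan(target,yaw=None,s=None):
    """world target TCP, tool down with tool-x yaw angle; prints shift in tool axes (mm) & turn"""
    s=s or bot.read_state();r=R.from_quat(s["tcp_rot"])
    print("t",round(float(s["t"]),2),"pos",s["eef_pos"].round(4),"shift mm",(r.inv().apply(np.array(target)-s["eef_pos"])*1000).round(1),end=" ")
    if yaw is not None:
        Rd=R.from_matrix(np.array([[np.cos(yaw),np.sin(yaw),0],[np.sin(yaw),-np.cos(yaw),0],[0,0,-1]]).T.T)
        print("turn",(r.inv()*Rd).as_rotvec().round(3),end="")
    print(" toolx yaw",round(float(np.arctan2(*r.apply([1,0,0])[[1,0]])),3))
E
python3 - <<'E'
from h import *
T=dict(np.load("top0.npz"));S=dict(np.load("scene0.npz"))
def ms(f): return cv2.cvtColor(f["img"],cv2.COLOR_BGR2HSV)
# plugs
for nm,lo,hi in(("blue",(100,120,60),(125,255,255)),("red",(170,120,50),(180,255,255))):
    for n,f in(("T",T),("S",S)):
        print(n,nm,[b for b in blob(cv2.inRange(ms(f),lo,hi)>0,3) if (n=="T" and 200<b[1][0]<230) or (n=="S" and 225<b[1][0]<295 and b[1][1]>230)])
# depth of things
for n,u,v in(("cas",219,172),("bench",230,200),("rest",320,209),("knob",366,200),("plate",310,195)):
    print(n,dep(T,u,v).round(4))
E
```

```text
T blue []
S blue [(np.int32(5), array([238.4, 250.2]), array([238, 249,   2,   3], dtype=int32))]
T red []
S red [(np.int32(9), array([274., 238.]), array([273, 237,   3,   3], dtype=int32)), (np.int32(19), array([274.8, 245.6]), array([270, 243,  11,   5], dtype=int32)), (np.int32(12), array([237.2, 280.3]), array([236, 279,   4,   4], dtype=int32)), (np.int32(24), array([238.4, 288.9]), array([231, 286,  14,   6], dtype=int32))]
cas [0.5966 0.2476 0.0222]
bench [0.5297 0.2215 0.0042]
rest [ 0.5069 -0.0014  0.0116]
knob [ 0.5181 -0.1056  0.0861]
plate [0.5419 0.0233 0.0113]
```

```bash
cat >> h.py <<'E'
def rows(target,yaw=None,n=10,g=1.0):
    s=bot.read_state();r=R.from_quat(s["tcp_rot"]);p=s["eef_pos"]
    y0=np.arctan2(*r.apply([1,0,0])[[1,0]]);yaw=y0 if yaw is None else yaw
    plan(target,yaw)
    d=(np.array(target)-p)/n;dy=(yaw-y0)/n
    for i in range(n):
        y=y0+dy*i;M=np.array([[np.cos(y),np.sin(y),0],[np.sin(y),-np.cos(y),0],[0,0,-1]])
        print((M.T@d*1000).round(1).tolist(),round(-dy,3))
E
python3 -c "
from h import *
rows([.51,-.08,.23],1.571,14)"
```

```text
t 0.15 pos [ 0.199  -0.4856  0.2307] shift mm [ 441.6 -257.4    1. ] turn [-1.000e-03 -1.000e-03 -1.182e+00] toolx yaw 0.389
[31.5, -18.4, 0.0] -0.084
[33.0, -15.7, 0.0] -0.084
[34.2, -12.8, 0.0] -0.084
[35.1, -9.9, 0.0] -0.084
[35.9, -6.9, 0.0] -0.084
[36.3, -3.8, 0.0] -0.084
[36.5, -0.8, 0.0] -0.084
[36.4, 2.3, 0.0] -0.084
[36.1, 5.4, 0.0] -0.084
[35.5, 8.4, 0.0] -0.084
[34.7, 11.4, 0.0] -0.084
[33.6, 14.3, 0.0] -0.084
[32.3, 17.0, 0.0] -0.084
[30.7, 19.7, 0.0] -0.084
```

Emit:
apply_moves(
  motion=[
    [31, -18, 0, 0, 0, -0.084, 1],
    [33, -16, 0, 0, 0, -0.084, 1],
    [34, -13, 0, 0, 0, -0.084, 1],
    [35, -10, 0, 0, 0, -0.084, 1],
    [36, -7, 0, 0, 0, -0.084, 1],
    [36, -4, 0, 0, 0, -0.084, 1],
    [36, -1, 0, 0, 0, -0.084, 1],
    [36, 2, 0, 0, 0, -0.084, 1],
    [36, 5, 0, 0, 0, -0.084, 1],
    [36, 8, 0, 0, 0, -0.084, 1],
  ],
)

```text
t: 0.98
eef_pos: [0.4188, -0.1845, 0.2269]
tcp_rot: [0.81, 0.587, -0.0, -0.003]
wrist_force: [0.1, -1.6, -0.5]
grip_width: 1.003
```

```bash
python3 -c "
from h import *
rows([.51,-.08,.23],1.571,5)"
```

```text
t 0.98 pos [ 0.4188 -0.1845  0.2269] shift mm [127.8  54.   -3. ] turn [-0.005 -0.004 -0.317] toolx yaw 1.254
[25.5, 10.8, -0.6] -0.063
[24.8, 12.4, -0.6] -0.063
[24.0, 14.0, -0.6] -0.063
[23.0, 15.4, -0.6] -0.063
[22.0, 16.9, -0.6] -0.063
```

Emit:
apply_moves(
  motion=[
    [26, 11, -1, 0, 0, -0.063, 1],
    [25, 12, -1, 0, 0, -0.063, 1],
    [24, 14, -1, 0, 0, -0.063, 1],
    [23, 15, -1, 0, 0, -0.063, 1],
    [22, 17, -1, 0, 0, -0.063, 1],
    [0, 0, 0, 0, 0, 0, 1],
    [0, 0, 0, 0, 0, 0, 1],
  ],
)

```text
t: 1.57
eef_pos: [0.5143, -0.0652, 0.2299]
tcp_rot: [0.697, 0.717, 0.0, -0.005]
wrist_force: [-0.6, -0.4, 1.7]
grip_width: 1.002
```

```bash
python3 -c "
from h import *
plan([.51,-.08,.23],1.571)
f=bot.grab_frame('wrist');np.savez('wrist1.npz',**f);cv2.imwrite('pics/w1.png',f['img']);print(f['T'].round(3))"
```

```text
t 1.57 pos [ 0.5143 -0.0652  0.2299] shift mm [-14.7  -4.8  -0.1] turn [-0.007 -0.008  0.028] toolx yaw 1.599
[[ 1.    -0.03  -0.001  0.513]
 [ 0.029  0.961  0.275  0.005]
 [-0.007 -0.275  0.961  0.374]
 [ 0.     0.     0.     1.   ]]
```

View pics/w1.png

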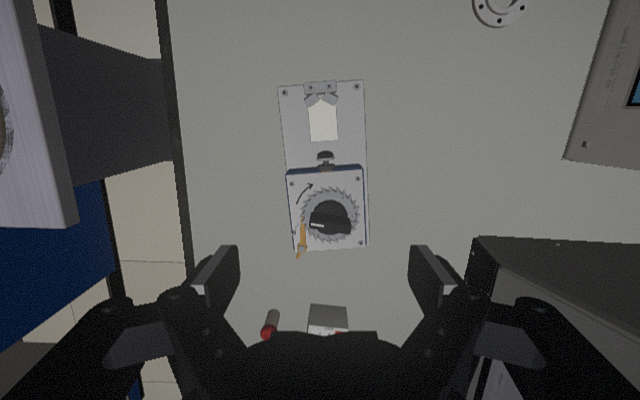

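```bash
python3 -c "
from h import *
f=dict(np.load('wrist1.npz'))
c=f['img'][70:265,265:385];cv2.imwrite('pics/w1c.png',cv2.resize(c,None,fx=3,fy=3,interpolation=3)[:600])"
```

```text
(no output)
```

View pics/w1c.png

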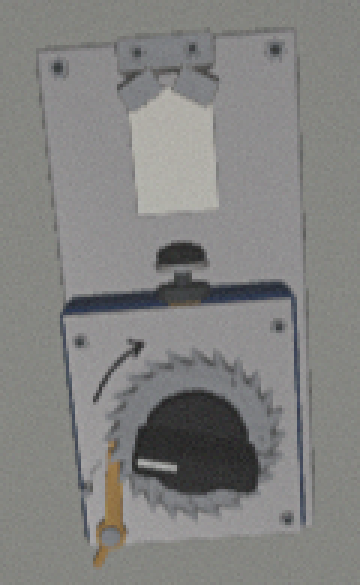

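```bash
cat > fit.py <<'E'
from h import *
from scipy.optimize import least_squares
f=dict(np.load('wrist1.npz'))
P=lambda a,b,z:onz(f,a/3+265,b/3+70,z)
obs=[(38,48,.01,(-52,108)),(297,28,.01,(52,108)),(62,315,.044,(-50,9)),(292,297,.044,(44,9)),(88,543,.044,(-50,-95)),(305,526,.044,(44,-95))]
W=np.array([P(a,b,z)[:2] for a,b,z,_ in obs]);L=np.array([o[3] for o in obs])/1000
def w(p,l): c,s=np.cos(p[2]),np.sin(p[2]);return np.array(p[:2])+np.atleast_2d(l)@np.array([[c,s],[-s,c]])
r=least_squares(lambda p:(w(p,L)-W).ravel(),[.51,-.05,0]);p=r.x
if __name__=="__main__":
    print("clamp",p.round(4),"res mm",(r.fun.reshape(-1,2)*1000).round(1).tolist())
    c,s=np.cos(p[2]),np.sin(p[2])
    for n,a,b,z in[("restBL",138,215,.012),("restBR",218,207,.012),("restL",132,112,.012),("restR",212,104,.012),("Vapex",168,85,.038),("Larm",125,107,.038),("Rarm",215,103,.038),("LarmIn",155,88,.038),
      ("VbTL",118,40,.04),("padL",158,258,.0345),("padR",207,258,.0345),("padtop",182,241,.044),("bossL",135,440,.061),("bossR",255,440,.061),("bosstop",195,391,.061),("whL",110,440,.0515),("whR",280,430,.0515),("whT",190,350,.0515),("whB",195,515,.0515),("barTL",134,456,.086),("barBL",138,482,.086),("barR",258,460,.086)]:
        q=P(a,b,z);d=q[:2]-p[:2];print(n,q.round(4),"local",np.round([1000*(c*d[0]+s*d[1]),1000*(-s*d[0]+c*d[1])],1))
E
python3 fit.py
```

```text
clamp [ 0.5165 -0.0649  0.1065] res mm [[-1.0, 0.3], [0.2, 1.0], [-1.8, 2.6], [2.2, 2.8], [-1.0, -2.9], [1.4, -3.8]]
restBL [ 0.4953 -0.0273  0.012 ] local [-17.2  39.6]
restBR [ 0.5283 -0.0231  0.012 ] local [16.2 40.3]
restL [0.4922 0.0135 0.012 ] local [-15.9  80.5]
restR [0.5242 0.0174 0.012 ] local [16.4 81.1]
Vapex [0.5068 0.0228 0.038 ] local [-0.4 88.2]
Larm [0.491  0.0146 0.038 ] local [-17.   81.7]
Rarm [0.5245 0.0169 0.038 ] local [16.6 80.6]
LarmIn [0.502  0.0216 0.038 ] local [-5.3 87.6]
VbTL [0.4883 0.0376 0.04  ] local [-17.2 105. ]
padL [ 0.5045 -0.0418  0.0345] local [-9.5 24.2]
padR [ 0.5238 -0.0412  0.0345] local [ 9.8 22.8]
padtop [ 0.5137 -0.0337  0.044 ] local [ 0.5 31.3]
bossL [ 0.4979 -0.1087  0.061 ] local [-23.2 -41.6]
bossR [ 0.5442 -0.1073  0.061 ] local [ 23. -45.]
bosstop [ 0.5204 -0.0882  0.061 ] local [  1.3 -23.6]
whL [ 0.4875 -0.1125  0.0515] local [-34.  -44.2]
whR [ 0.5549 -0.1061  0.0515] local [ 33.7 -45.1]
whT [ 0.5181 -0.0746  0.0515] local [ 0.5 -9.8]
whB [ 0.5225 -0.1439  0.0515] local [ -2.5 -79.2]
barTL [ 0.4988 -0.1057  0.086 ] local [-22.  -38.7]
barBL [ 0.5004 -0.1157  0.086 ] local [-21.5 -48.8]
barR [ 0.5432 -0.1058  0.086 ] local [ 22.1 -43.5]
```

```bash
python3 -c "
from h import *
rows([.60,.19,.19],1.677,9)"
```

```text
t 1.62 pos [ 0.5142 -0.0654  0.2299] shift mm [252.5  93.2  41.2] turn [-0.007 -0.008 -0.078] toolx yaw 1.599
[28.1, 10.3, 4.4] -0.009
[28.0, 10.6, 4.4] -0.009
[27.9, 10.8, 4.4] -0.009
[27.8, 11.1, 4.4] -0.009
[27.7, 11.3, 4.4] -0.009
[27.6, 11.5, 4.4] -0.009
[27.5, 11.8, 4.4] -0.009
[27.4, 12.0, 4.4] -0.009
[27.3, 12.3, 4.4] -0.009
```

Emit:
apply_moves(
  motion=[
    [28, 10, 4, 0, 0, -0.009, 1],
    [28, 11, 4, 0, 0, -0.009, 1],
    [28, 11, 5, 0, 0, -0.009, 1],
    [28, 11, 4, 0, 0, -0.009, 1],
    [28, 11, 4, 0, 0, -0.009, 1],
    [28, 12, 5, 0, 0, -0.009, 1],
    [27, 12, 4, 0, 0, -0.009, 1],
    [27, 12, 4, 0, 0, -0.009, 1],
    [27, 12, 5, 0, 0, -0.009, 1],
    [0, 0, 0, 0, 0, 0, 1],
  ],
)

```text
t: 2.45
eef_pos: [0.6031, 0.188, 0.1893]
tcp_rot: [0.676, 0.737, -0.001, -0.005]
wrist_force: [-1.3, 0.1, -1.0]
grip_width: 1.003
```

```bash
python3 -c "
from h import *
plan([.60,.19,.19],1.677)
f=bot.grab_frame('wrist');np.savez('wrist2.npz',**f);cv2.imwrite('pics/w2.png',f['img']);print(f['T'].round(3), proj(f,[.597,.248,.02]))"
```

```text
t 2.45 pos [0.6031 0.188  0.1893] shift mm [ 2.3 -2.9 -0.6] turn [-0.008 -0.005 -0.019] toolx yaw 1.658
[[ 0.996 -0.086 -0.016  0.597]
 [ 0.087  0.957  0.277  0.259]
 [-0.008 -0.277  0.961  0.333]
 [ 0.     0.     0.     1.   ]] [324.82085002 124.56635414]
```

View pics/w2.png

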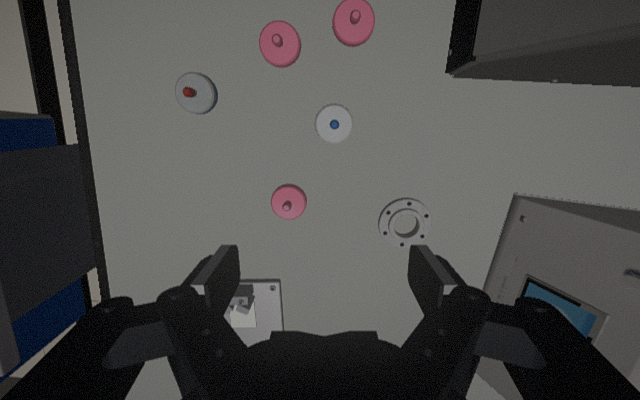

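```bash
python3 -c "
from h import *
f=dict(np.load('wrist2.npz'));h=cv2.cvtColor(f['img'],cv2.COLOR_BGR2HSV)
c=f['img'][95:155,300:370];cv2.imwrite('pics/w2c.png',cv2.resize(c,None,fx=6,fy=6,interpolation=3))
g=f['img'][95:155,300:370].min(2);print(np.percentile(g,[5,50,95]))
bg=cv2.GaussianBlur(f['img'],(3,3),0)
m=np.zeros((400,640),bool);
blue=(h[...,0]>95)&(h[...,0]<130)&(h[...,1]>110);blue[:95]=0;blue[155:]=0;blue[:,:300]=0;blue[:,370:]=0
print(blob(blue,5))
w=(bg.max(2)>150);w[:95]=0;w[155:]=0;w[:,:300]=0;w[:,370:]=0;w|=blue;b=max(blob(w,20),key=lambda t:t[0]);print(b)
x,y,ww,hh=b[2]
for z in(.018,.021): print(z,onz(f,x+ww/2-.5,y+hh/2-.5,z).round(4),onz(f,*b[1],z).round(4),onz(f,x-.5,y+hh/2,z)[0]-onz(f,x+ww-.5,y+hh/2,z)[0])
print('plug',onz(f,*blob(blue,5)[0][1],.04).round(4), 'depth',dep(f,334,132).round(4),dep(f,334,124).round(4))
T=dict(np.load('top0.npz'))
print(onz(T,219,168.5,.02).round(4))
"
```

```text
[107. 114. 138.]
[(np.int32(47), array([334. , 124.3]), array([331, 121,   7,   8], dtype=int32))]
(np.int32(47), array([334. , 124.3]), array([331, 121,   7,   8], dtype=int32))
0.018 [0.6068 0.2489 0.018 ] [0.6067 0.2491 0.018 ] -0.007444084418482211
0.021 [0.6067 0.249  0.021 ] [0.6066 0.2492 0.021 ] -0.007373208891893079
plug [0.6061 0.2497 0.04  ] depth [0.6073 0.2415 0.0252] [0.606  0.25   0.0402]
[0.6059 0.2483 0.02  ]
```

View pics/w2c.png

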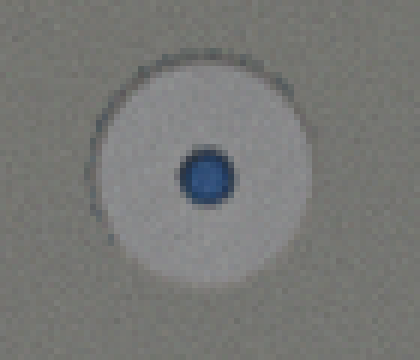

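```bash
python3 -c "
from h import *
plan([.606,.2495,.07],1.677);plan([.606,.2495,.004],1.677)"
```

```text
t 2.5 pos [0.603  0.1859 0.1899] shift mm [ 62.7   9.4 120.1] turn [-0.008 -0.004 -0.021] toolx yaw 1.656
t 2.5 pos [0.603  0.1859 0.1899] shift mm [ 62.4   9.9 186.1] turn [-0.008 -0.004 -0.021] toolx yaw 1.656
```

Emit:
apply_moves(
  motion=[
    [16, 3, 24, -0.004, -0.002, -0.01, 1],
    [16, 2, 24, -0.004, -0.002, -0.01, 1],
    [16, 2, 24, 0, 0, 0, 1],
    [15, 2, 24, 0, 0, 0, 1],
    [0, 0, 20, 0, 0, 0, 1],
    [0, 0, 0, 0, 0, 0, 1],
    [0, 0, 0, 0, 0, 0, 1],
  ],
)

```text
t: 3.08
eef_pos: [0.6087, 0.2399, 0.0746]
tcp_rot: [0.674, 0.738, 0.002, 0.003]
wrist_force: [0.1, -0.2, 0.2]
grip_width: 1.001
```

```bash
python3 -c "
from h import *
plan([.606,.2495,.004],1.677)
f=bot.grab_frame('wrist');np.savez('wrist3.npz',**f);cv2.imwrite('pics/w3.png',f['img']);print(proj(f,[.606,.2495,.04]))"
```

```text
t 3.08 pos [0.6087 0.2399 0.0746] shift mm [ 9.9 -2.3 70.6] turn [ 0.007  0.003 -0.016] toolx yaw 1.661
[321.62843826 210.48105631]
```

View pics/w3.png

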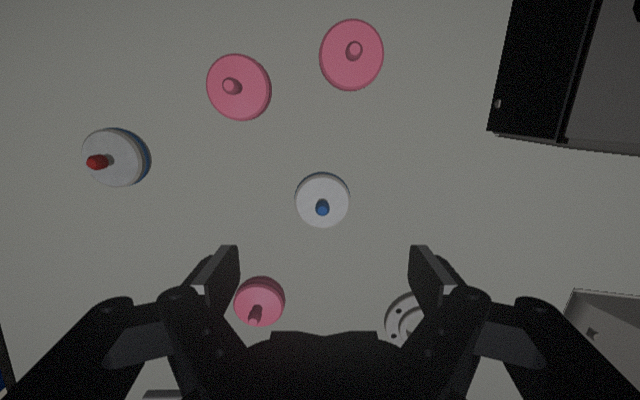

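Emit:
apply_moves(
  motion=[
    [6, -1, 15, 0.003, 0, -0.008, 1],
    [5, -1, 20, 0.003, 0.002, -0.008, 1],
    [0, 0, 20, 0, 0, 0, 1],
    [0, 0, 14, 0, 0, 0, 1],
    [0, 0, 0, 0, 0, 0, 1],
    [0, 0, 0, 0, 0, 0, 1],
  ],
)

```text
t: 3.63
eef_pos: [0.6112, 0.2489, 0.0112]
tcp_rot: [0.67, 0.742, 0.006, 0.004]
wrist_force: [-0.3, 0.2, 0.4]
grip_width: 1.0
```

```bash
python3 -c "
from h import *
plan([.606,.2505,.004],1.677);print(bot.read_state()['wrist_force'])"
```

```text
t 3.63 pos [0.6112 0.2489 0.0112] shift mm [ 2.1 -5.1  7.1] turn [ 0.015 -0.002 -0.004] toolx yaw 1.673
[-0.27861043  0.21333894  0.44259526]
```

Emit:
apply_moves(
  motion=[
    [2, -5, 3, 0.012, -0.002, -0.004, 1],
    [0, 0, 3, 0, 0, 0, 1],
    [0, 0, 0, 0, 0, 0, 1],
  ],
)

```text
t: 3.88
eef_pos: [0.6073, 0.2506, 0.0082]
tcp_rot: [0.669, 0.744, 0.003, 0.002]
wrist_force: [0.7, -0.5, 0.6]
grip_width: 0.998
```

```bash
python3 -c "
from h import *
plan([.606,.2505,.004],1.677);print(bot.read_state()['wrist_force'])"
```

```text
t 3.88 pos [0.6073 0.2506 0.0082] shift mm [ 0.  -1.3  4.2] turn [ 0.006 -0.001 -0.   ] toolx yaw 1.677
[ 0.73530036 -0.53054543  0.56199498]
```

Emit:
apply_moves(
  motion=[
    [0, -1, 2, 0.005, 0, 0, 0.6],
    [0, 0, 0, 0, 0, 0, 0.5],
    [0, 0, 0, 0, 0, 0, 0.4],
    [0, 0, 0, 0, 0, 0, 0.3],
    [0, 0, 0, 0, 0, 0, 0.3],
    [0, 0, 0, 0, 0, 0, 0.3],
  ],
)

```text
t: 4.38
eef_pos: [0.6079, 0.2512, 0.0095]
tcp_rot: [0.669, 0.744, 0.003, 0.001]
wrist_force: [0.2, -0.1, 0.5]
grip_width: 0.439
```

```bash
python3 -c "
from h import *
plan([.606,.2505,.004],1.677);s=bot.read_state();print(s['wrist_force'],s['grip_width'])
f=bot.grab_frame('wrist');cv2.imwrite('pics/w4.png',f['img'])"
```

```text
t 4.38 pos [0.6079 0.2512 0.0095] shift mm [-0.5 -2.   5.5] turn [ 0.006 -0.003  0.   ] toolx yaw 1.677
[ 0.19270978 -0.10938231  0.45363322] 0.4385647882743422
```

View pics/w4.png

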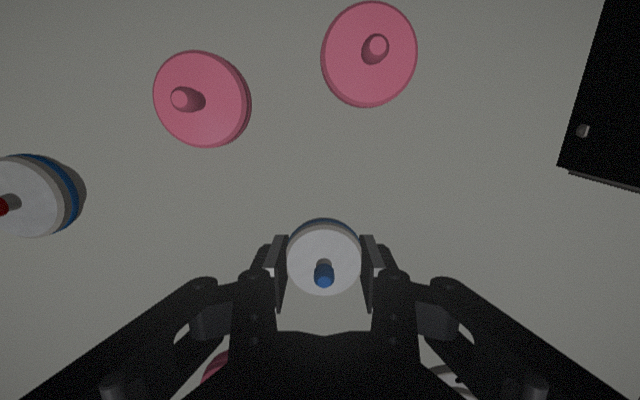

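Emit:
apply_moves(
  motion=[
    [0, 0, 0, 0, 0, 0, 0.7],
    [0, -2, 2, 0.005, 0, 0, 0.7],
    [0, 0, 3, 0, 0, 0, 0.7],
    [0, 0, 3, 0, 0, 0, 0.7],
    [0, 0, 0, 0, 0, 0, 0.7],
  ],
)

```text
t: 4.85
eef_pos: [0.6054, 0.2508, 0.0001]
tcp_rot: [0.669, 0.744, 0.001, -0.001]
wrist_force: [-0.6, -0.0, 0.0]
grip_width: 0.7
```

```bash
python3 -c "
from h import *
plan([.606,.2505,.002],1.677);s=bot.read_state();print(s['wrist_force'],s['grip_width'])"
```

```text
t 4.85 pos [6.054e-01 2.508e-01 1.000e-04] shift mm [-0.4  0.6 -1.9] turn [-0.    -0.002  0.   ] toolx yaw 1.677
[-0.55700617 -0.02755995  0.00207651] 0.699797307216879
```

Emit:
apply_moves(
  motion=[
    [0, 0, -2, 0, 0, 0, 0.6],
    [0, 0, 0, 0, 0, 0, 0.5],
    [0, 0, 0, 0, 0, 0, 0.4],
    [0, 0, 0, 0, 0, 0, 0.3],
    [0, 0, 0, 0, 0, 0, 0.3],
  ],
)

```text
t: 5.27
eef_pos: [0.6056, 0.2509, 0.0026]
tcp_rot: [0.669, 0.744, 0.001, -0.001]
wrist_force: [0.4, 0.1, -0.1]
grip_width: 0.444
```

```bash
python3 -c "
from h import *
plan([.606,.2505,.002],1.677);s=bot.read_state();print(s['wrist_force'],s['grip_width'])"
```

```text
t 5.27 pos [0.6056 0.2509 0.0026] shift mm [-0.4  0.4  0.6] turn [ 0.    -0.002  0.   ] toolx yaw 1.677
[ 0.436033    0.06991327 -0.08442201] 0.4435427888940576
```

```bash
python3 -c "
from fit import *
print(w(p,[[0,66],[0,61],[0,-44]]) if 0 else w(p,np.array([[0,66],[0,61],[0,-44]])/1000).round(4))
t=w(p,[0,.061])[0];print(t)
plan([.6056,.2509,.07]);rows([t[0],t[1],.07],1.677,10)"
```

```text
[[ 0.5095  0.0007]
 [ 0.5101 -0.0043]
 [ 0.5212 -0.1087]]
[ 0.51006023 -0.00425312]
t 5.27 pos [0.6056 0.2509 0.0026] shift mm [  0.2   0.  -67.4]  toolx yaw 1.677
t 5.27 pos [0.6056 0.2509 0.0026] shift mm [-243.4 -122.1  -68. ] turn [ 0.    -0.002  0.   ] toolx yaw 1.677
[-24.4, -12.2, -6.7] 0.0
[-24.4, -12.2, -6.7] 0.0
[-24.4, -12.2, -6.7] 0.0
[-24.4, -12.2, -6.7] 0.0
[-24.4, -12.2, -6.7] 0.0
[-24.4, -12.2, -6.7] 0.0
[-24.4, -12.2, -6.7] 0.0
[-24.4, -12.2, -6.7] 0.0
[-24.4, -12.2, -6.7] 0.0
[-24.4, -12.2, -6.7] 0.0
```

Emit:
apply_moves(
  motion=[
    [0, 0, -10, 0, 0, 0, 0.3],
    [0, 0, -20, 0, 0, 0, 0.3],
    [0, 0, -20, 0, 0, 0, 0.3],
    [0, 0, -20, 0, 0, 0, 0.3],
    [0, 0, 0, 0, 0, 0, 0.3],
  ],
)

```text
t: 5.68
eef_pos: [0.6044, 0.2503, 0.0755]
tcp_rot: [0.669, 0.744, -0.001, -0.002]
wrist_force: [-0.3, 1.4, 0.7]
grip_width: 0.44
```

```bash
python3 -c "
from fit import *
t=w(p,[0,.061])[0];print(bot.read_state()['grip_width'])
rows([t[0],t[1],.075],1.677,10)"
```

```text
0.4399047130872482
t 5.68 pos [0.6044 0.2503 0.0755] shift mm [-243.1 -120.8    0.7] turn [-0.004 -0.001  0.   ] toolx yaw 1.677
[-24.3, -12.1, 0.1] 0.0
[-24.3, -12.1, 0.1] 0.0
[-24.3, -12.1, 0.1] 0.0
[-24.3, -12.1, 0.1] 0.0
[-24.3, -12.1, 0.1] 0.0
[-24.3, -12.1, 0.1] 0.0
[-24.3, -12.1, 0.1] 0.0
[-24.3, -12.1, 0.1] 0.0
[-24.3, -12.1, 0.1] 0.0
[-24.3, -12.1, 0.1] 0.0
```

Emit:
apply_moves(
  motion=[
    [-15, -8, 0, 0, 0, 0, 0.3],
    [-25, -12, 0, 0, 0, 0, 0.3],
    [-25, -12, 0, 0, 0, 0, 0.3],
    [-25, -12, 0, 0, 0, 0, 0.3],
    [-25, -12, 0, 0, 0, 0, 0.3],
    [-25, -12, 0, 0, 0, 0, 0.3],
    [-25, -12, 0, 0, 0, 0, 0.3],
    [-25, -12, 0, 0, 0, 0, 0.3],
    [-20, -10, 0, 0, 0, 0, 0.3],
    [0, 0, 0, 0, 0, 0, 0.3],
  ],
)

```text
t: 6.52
eef_pos: [0.5206, 0.0233, 0.0744]
tcp_rot: [0.667, 0.745, 0.0, -0.001]
wrist_force: [-0.6, -0.5, -0.4]
grip_width: 0.442
```

```bash
python3 -c "
from fit import *
t=w(p,[0,.061])[0];print(bot.read_state()['grip_width'])
plan([t[0],t[1],.075],1.677)"
```

```text
0.4420649923572264
t 6.52 pos [0.5206 0.0233 0.0744] shift mm [-26.2 -13.5  -0.6] turn [-0.001 -0.002  0.005] toolx yaw 1.682
```

Emit:
apply_moves(
  motion=[
    [-13, -7, 5, 0, 0, 0.005, 0.3],
    [-12, -6, 5, 0, 0, 0, 0.3],
    [0, 0, 0, 0, 0, 0, 0.3],
    [0, 0, 0, 0, 0, 0, 0.3],
  ],
)

```text
t: 6.85
eef_pos: [0.5096, -0.0044, 0.0635]
tcp_rot: [0.67, 0.743, 0.001, -0.002]
wrist_force: [0.3, 0.4, 0.1]
grip_width: 0.44
```

```bash
python3 -c "
from fit import *
t=w(p,[0,.061])[0]
plan([t[0],t[1],.0155],1.677)
f=bot.grab_frame('wrist');cv2.imwrite('pics/w5.png',f['img']);np.savez('wrist5.npz',**f)
f=bot.grab_frame('scene');np.savez('scene5.npz',**f);cv2.imwrite('pics/s5.png',cv2.resize(f['img'][140:260,260:420],None,fx=4,fy=4,interpolation=3))"
```

```text
t 6.85 pos [ 0.5096 -0.0044  0.0635] shift mm [-0.1  0.6 48. ] turn [-0.001 -0.003 -0.003] toolx yaw 1.674
```

View pics/w5.png

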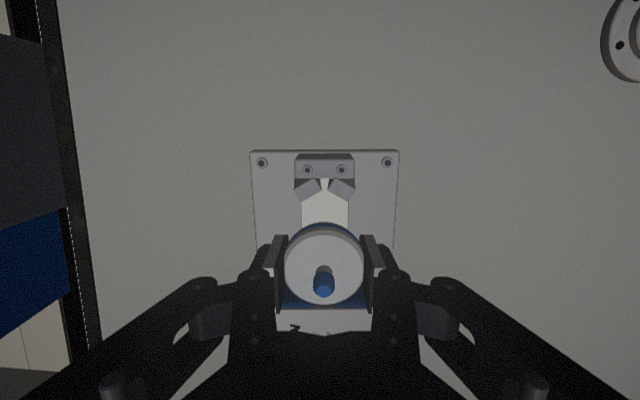

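View pics/s5.png

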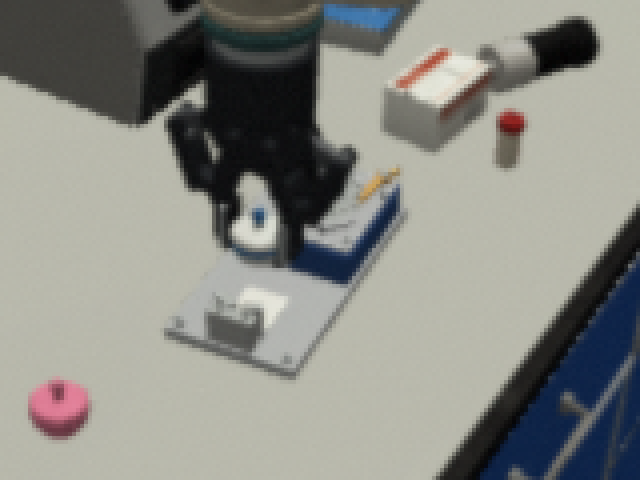

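Emit:
apply_moves(
  motion=[
    [0, 0, 12, 0, 0, 0, 0.3],
    [0, 1, 13, 0, 0, 0, 0.3],
    [0, 0, 12, 0, 0, 0, 0.3],
    [0, 0, 5, 0, 0, 0, 0.3],
    [0, 0, 0, 0, 0, 0, 0.3],
  ],
)

```text
t: 7.37
eef_pos: [0.5122, -0.0008, 0.0186]
tcp_rot: [0.668, 0.744, 0.002, -0.001]
wrist_force: [0.0, -1.7, -0.5]
grip_width: 0.441
```

```bash
python3 -c "
from fit import *
t=w(p,[0,.061])[0]
plan([t[0],t[1],.0155],1.677);print(bot.read_state()['wrist_force'])"
```

```text
t 7.37 pos [ 0.5122 -0.0008  0.0186] shift mm [-3.2 -2.5  3.1] turn [ 0.001 -0.003  0.002] toolx yaw 1.679
[ 0.01447924 -1.68777071 -0.46729904]
```

Emit:
apply_moves(
  motion=[
    [-3, -2, 0, 0, 0, 0, 0.3],
    [0, 0, 2, 0, 0, 0, 0.3],
    [0, 0, 1, 0, 0, 0, 0.3],
    [0, 0, 0, 0, 0, 0, 0.3],
  ],
)

```text
t: 7.7
eef_pos: [0.5109, -0.0035, 0.0157]
tcp_rot: [0.667, 0.745, 0.002, -0.001]
wrist_force: [0.0, 0.4, -0.6]
grip_width: 0.447
```

```bash
python3 -c "
from fit import *
t=w(p,[0,.061])[0]
plan([t[0],t[1],.0155],1.677);print(bot.read_state()['wrist_force'])"
```

```text
t 7.7 pos [ 0.5109 -0.0035  0.0157] shift mm [-0.7 -0.9  0.2] turn [ 0.002 -0.003  0.004] toolx yaw 1.681
[ 0.01421533  0.35018841 -0.59176052]
```

Emit:
apply_moves(
  motion=[
    [0, 0, 1.5, 0, 0, 0, 0.3],
    [0, 0, 0, 0, 0, 0, 0.3],
    [0, 0, 0, 0, 0, 0, 0.47],
    [0, 0, 0, 0, 0, 0, 0.55],
    [0, 0, 0, 0, 0, 0, 0.7],
    [0, 0, 0, 0, 0, 0, 0.8],
  ],
)

```text
t: 8.2
eef_pos: [0.512, -0.0035, 0.0157]
tcp_rot: [0.667, 0.745, 0.003, 0.001]
wrist_force: [0.0, -0.6, 0.0]
grip_width: 0.798
```

```bash
python3 -c "
from fit import *
t=w(p,[0,.061])[0]
plan([t[0],t[1],.0155],1.677);print(bot.read_state()['wrist_force'])
f=bot.grab_frame('wrist');cv2.imwrite('pics/w6.png',f['img'])"
```

```text
t 8.2 pos [ 0.512  -0.0035  0.0157] shift mm [-0.5 -2.   0.2] turn [ 0.005 -0.003  0.003] toolx yaw 1.68
[ 0.03197302 -0.58980533  0.02760879]
```

View pics/w6.png

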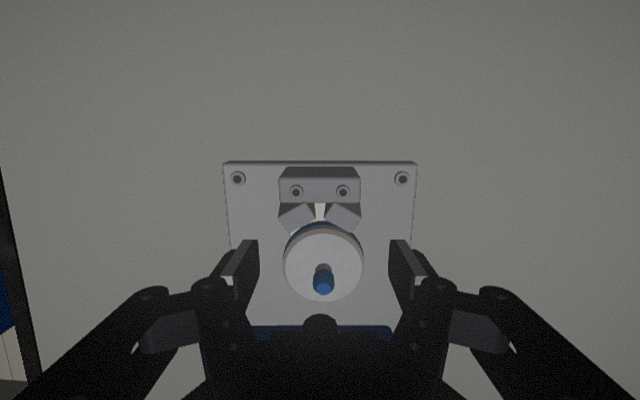

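Emit:
apply_moves(
  motion=[
    [0, -1, -8, 0, 0, 0, 0.8],
    [0, 0, -20, 0, 0, 0, 0.8],
    [0, 0, -30, 0, 0, 0, 0.8],
    [-10, 0, -35, 0, 0, 0, 0.8],
    [-25, 0, -35, 0, 0, 0, 0.8],
    [-25, 0, -25, 0, 0, 0, 0.8],
    [0, 0, 0, 0, 0, 0, 0.8],
    [0, 0, 0, 0, 0, 0, 0.8],
  ],
)

```text
t: 8.92
eef_pos: [0.5149, -0.0651, 0.1775]
tcp_rot: [0.666, 0.746, 0.002, 0.0]
wrist_force: [-0.6, 0.6, -0.7]
grip_width: 0.801
```

```bash
python3 -c "
from h import *
plan([.52,-.11,.19])
f=bot.grab_frame('wrist');np.savez('wrist7.npz',**f);cv2.imwrite('pics/w7.png',f['img'])"
```

```text
t 8.92 pos [ 0.5149 -0.0651  0.1775] shift mm [-45.2   0.1 -12.6]  toolx yaw 1.683
```

View pics/w7.png

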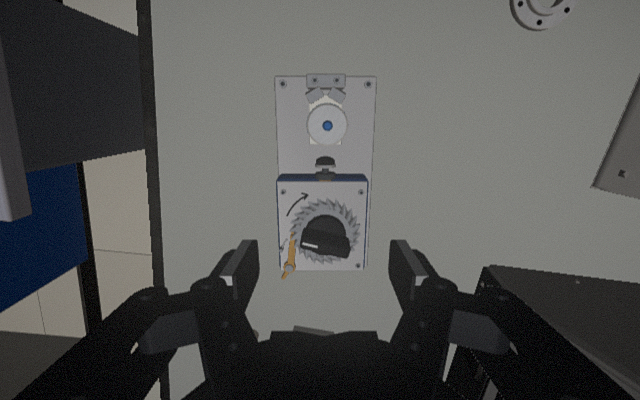

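```bash
python3 -c "
from h import *
f=dict(np.load('wrist7.npz'))
c=f['img'][65:200,265:385];cv2.imwrite('pics/w7a.png',cv2.resize(c,None,fx=4.4,fy=4.4,interpolation=3))
c=f['img'][180:280,270:380];cv2.imwrite('pics/w7b.png',cv2.resize(c,None,fx=5,fy=5,interpolation=3))"
```

```text
(no output)
```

View pics/w7a.png

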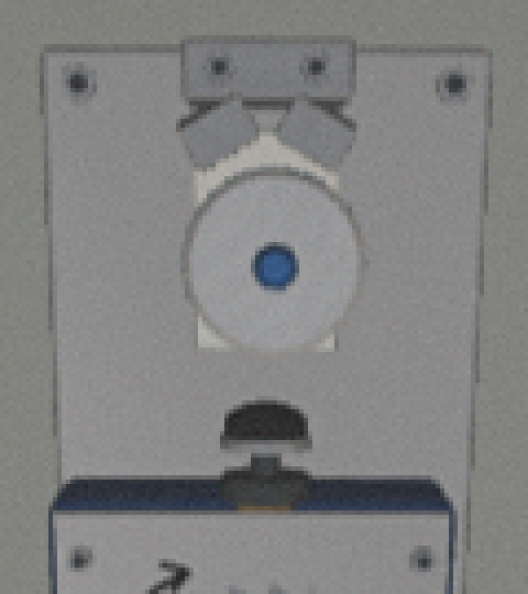

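View pics/w7b.png

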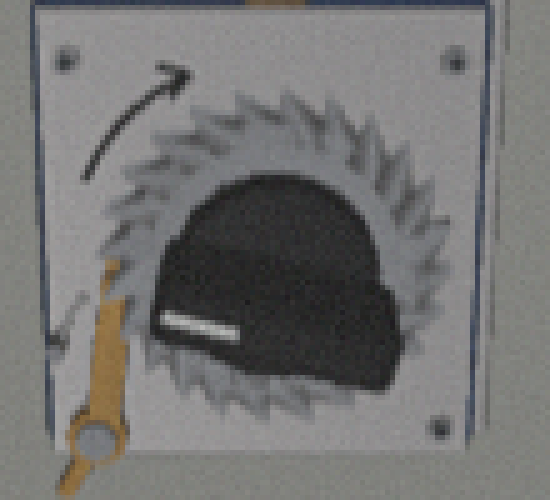

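Run:
```python
from fit import *
g=dict(np.load('wrist7.npz'))
A=lambda a,b,z:onz(g,a/4.4+265,b/4.4+65,z)
B=lambda a,b,z:onz(g,a/5+270,b/5+180,z)
c,s=np.cos(p[2]),np.sin(p[2])
def loc(q):
    d=q[:2]-p[:2];return np.round([1000*(c*d[0]+s*d[1]),1000*(-s*d[0]+c*d[1])],1)
for n,q in dict(plug=A(275,267,.052),bodyc=A(274,262,.03),bodyB=A(275,353,.033),bodyT=A(275,168,.028),tip=A(265,400,.0345),tiplow=A(265,400,.027),padL=A(220,443,.0345),padR=A(312,440,.0345),restB=A(265,350,.012),VL=A(197,170,.038),VR=A(330,160,.038),TL=A(42,52,.01),TR=A(490,52,.01),hL=A(52,513,.044),hR=A(452,513,.044)).items(): print(n,q.round(4),loc(q))
pts={'markL':(160,314),'markL2':(160,328),'markR':(238,326),'markR2':(238,340),'botL':(150,335),'botR':(387,390),'R':(403,345)}
W={k:B(*v,.086) for k,v in pts.items()}
for k,q in W.items(): print(k,q.round(4),loc(q))
ang=lambda a,b:np.arctan2(*(W[b]-W[a])[[1,0]])
print('ang world',ang('markL','markR'),ang('markL2','markR2'),ang('botL','botR'))
for k,q in dict(whL=B(105,250,.0515),whR=B(450,270,.0515),whT=B(290,92,.0515),whB=B(268,420,.0515)).items():print(k,q.round(4),loc(q))
```

```text
plug [ 0.5113 -0.0047  0.052 ] [ 1.1 60.4]
bodyc [ 0.5114 -0.0045  0.03  ] [ 1.3 60.6]
bodyB [ 0.5138 -0.0242  0.033 ] [ 1.6 40.7]
bodyT [0.5093 0.0155 0.028 ] [ 1.3 80.7]
tip [ 0.5128 -0.0348  0.0345] [-0.6 30.3]
tiplow [ 0.513  -0.0359  0.027 ] [-0.5 29.2]
padL [ 0.5036 -0.0458  0.0345] [-10.8  20.4]
padR [ 0.5245 -0.0428  0.0345] [10.3 21.2]
restB [ 0.5119 -0.026   0.012 ] [-0.4 39.2]
VL [0.4927 0.0129 0.038 ] [-15.5  79.9]
VR [0.5206 0.0181 0.038 ] [12.9 82.1]
TL [0.4535 0.0352 0.01  ] [-52.  106.2]
TR [0.5556 0.0467 0.01  ] [ 50.7 106.9]
hL [ 0.4677 -0.0642  0.044 ] [-48.5   5.9]
hR [ 0.5574 -0.0541  0.044 ] [41.8  6.4]
markL [ 0.4997 -0.1074  0.086 ] [-21.3 -40.4]
markL2 [ 0.4999 -0.1101  0.086 ] [-21.3 -43.2]
markR [ 0.5138 -0.1082  0.086 ] [ -7.3 -42.7]
markR2 [ 0.5141 -0.1109  0.086 ] [ -7.3 -45.5]
botL [ 0.4982 -0.1117  0.086 ] [-23.2 -44.6]
botR [ 0.5422 -0.1179  0.086 ] [ 19.9 -55.4]
R [ 0.5439 -0.1086  0.086 ] [ 22.5 -46.3]
ang world -0.05618134512415135 -0.056704464693137974 -0.13992924610316926
whL [ 0.4864 -0.111   0.0515] [-34.9 -42.7]
whR [ 0.5567 -0.1076  0.0515] [ 35.3 -46.7]
whT [ 0.5198 -0.0736  0.0515] [ 2.3 -9. ]
whB [ 0.5236 -0.1457  0.0515] [ -1.6 -81.1]
```

```bash
python3 -c "
from h import *
rows([.5213,-.1093,.15],3.01,11)"
```

```text
t 8.97 pos [ 0.5151 -0.0651  0.1778] shift mm [-44.7   1.1  27.7] turn [ 4.000e-03  1.000e-03 -1.327e+00] toolx yaw 1.683
[-4.1, 0.1, 2.5] -0.121
[-4.0, -0.4, 2.5] -0.121
[-4.0, -0.9, 2.5] -0.121
[-3.8, -1.3, 2.5] -0.121
[-3.6, -1.8, 2.5] -0.121
[-3.4, -2.2, 2.5] -0.121
[-3.1, -2.6, 2.5] -0.121
[-2.8, -3.0, 2.5] -0.121
[-2.4, -3.3, 2.5] -0.121
[-2.0, -3.5, 2.5] -0.121
[-1.5, -3.8, 2.5] -0.121
```

Emit:
apply_moves(
  motion=[
    [-4, 0, 2.5, 0, 0, -0.121, 0.8],
    [-4, -0.4, 2.5, 0, 0, -0.121, 0.8],
    [-4, -1, 2.5, 0, 0, -0.121, 0.8],
    [-4, -1.3, 2.5, 0, 0, -0.121, 0.8],
    [-3.5, -2, 2.5, 0, 0, -0.121, 0.8],
    [-3.5, -2, 2.5, 0, 0, -0.121, 0.8],
    [-3, -2.5, 2.5, 0, 0, -0.121, 0.8],
    [-3, -3, 2.5, 0, 0, -0.121, 0.8],
    [-2.5, -3, 2.5, 0, 0, -0.121, 0.8],
    [-2, -3.5, 2.5, 0, 0, -0.121, 0.8],
  ],
)

```text
t: 9.8
eef_pos: [0.5154, -0.0966, 0.1383]
tcp_rot: [0.105, 0.994, 0.003, -0.01]
wrist_force: [0.4, 0.2, 0.9]
grip_width: 0.799
```

```bash
python3 -c "
from h import *
rows([.5213,-.1093,.15],3.01,2)"
```

```text
t 9.8 pos [ 0.5154 -0.0966  0.1383] shift mm [ -8.2 -11.2 -12. ] turn [ 0.006 -0.019 -0.078] toolx yaw 2.932
[-4.2, -5.6, -5.9] -0.039
[-4.0, -5.8, -5.9] -0.039
```

Emit:
apply_moves(
  motion=[
    [-4, -5.5, -4, 0.003, -0.01, -0.04, 0.8],
    [-4, -6, -4, 0.003, -0.009, -0.038, 0.8],
    [0, 0, 0, 0, 0, 0, 0.8],
    [0, 0, 0, 0, 0, 0, 0.8],
  ],
)

```text
t: 10.13
eef_pos: [0.5181, -0.106, 0.1388]
tcp_rot: [0.06, 0.998, 0.001, -0.007]
wrist_force: [-0.2, -0.2, 1.0]
grip_width: 0.795
```

```bash
python3 -c "
from h import *
plan([.5213,-.1093,.15],3.01)
f=bot.grab_frame('wrist');np.savez('wrist8.npz',**f);cv2.imwrite('pics/w8.png',f['img']);print(proj(f,[.5213,-.1093,.086]))"
```

```text
t 10.13 pos [ 0.5181 -0.106   0.1388] shift mm [ -3.4  -2.8 -11.3] turn [ 0.002 -0.013  0.012] toolx yaw 3.022
[319.88480974 222.02179559]
```

View pics/w8.png

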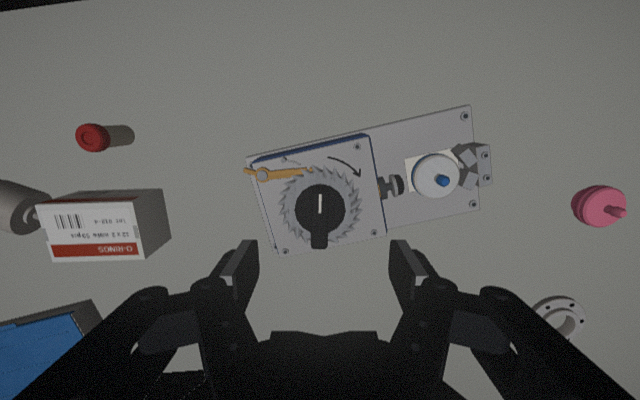

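Run:
```python
from h import *
f=dict(np.load('wrist8.npz'))
im=f['img'];c=im[160:260,265:375];cv2.imwrite('pics/w8c.png',cv2.resize(c,None,fx=5.4,fy=5.4,interpolation=3))
m=(im.min(2)>150);m[:185]=0;m[225:]=0;m[:,:305]=0;m[:,335:]=0
ys,xs=np.nonzero(m);print(len(xs),xs.min(),xs.max(),ys.min(),ys.max())
if len(xs)>5:
    W=np.array([onz(f,x,y,.086)[:2] for x,y in zip(xs,ys)]);u,sv,v=np.linalg.svd(W-W.mean(0));print(W.mean(0),np.arctan2(v[0,1],v[0,0]),sv)
```

```text
34 319 320 195 211
[ 0.5068371  -0.10779946] -0.122804062524608 [0.02145286 0.00209622]
```

View pics/w8c.png

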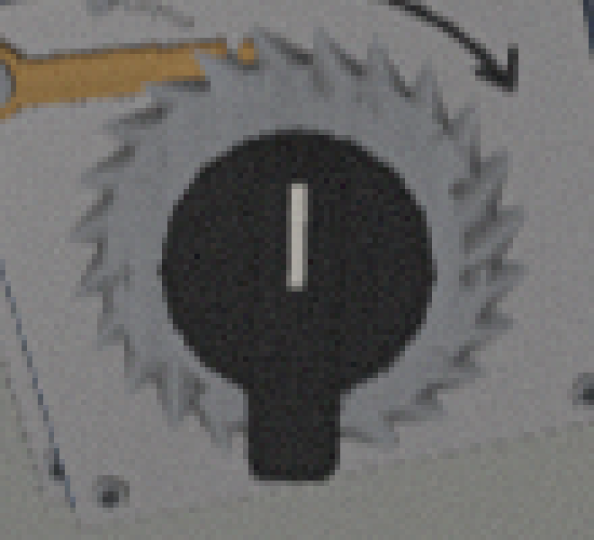

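Run:
```python
from h import *
f=dict(np.load('wrist8.npz'))
e=onz(f,293/5.4+265-.5,478/5.4+160-.5,.086)[:2];t=onz(f,299/5.4+265-.5,185/5.4+160-.5,.086)[:2]
d=e-t;a=np.arctan2(d[1],d[0]);print(e,t,a,'axis from end',e-.023*d/np.linalg.norm(d))
b=onz(f,297/5.4+265-.5,265/5.4+160-.5,.061);print('boss',b)
plan([.5213,-.1093,.066],3.142+a)
```

```text
[ 0.54185684 -0.11268204] [ 0.50002566 -0.10669309] -0.14220333402432117 axis from end [ 0.519089   -0.10942238]
boss [ 0.51899175 -0.10960423  0.061     ]
t 10.18 pos [ 0.518  -0.106   0.1387] shift mm [-4.6 -3.1 72.6] turn [ 0.002 -0.013  0.022] toolx yaw 3.022
```

Emit:
apply_moves(
  motion=[
    [-3, -2, 15, 0.001, -0.007, 0.014, 0.8],
    [-1, -1, 20, 0.001, -0.006, 0.014, 0.8],
    [0, 0, 20, 0, 0, 0, 0.6],
    [0, 0, 8, 0, 0, 0, 0.5],
    [0, 0, 0, 0, 0, 0, 0.5],
    [0, 0, 0, 0, 0, 0, 0.5],
  ],
)

```text
t: 10.68
eef_pos: [0.5204, -0.1059, 0.0719]
tcp_rot: [0.076, 0.997, 0.001, -0.001]
wrist_force: [-0.1, 0.2, 0.8]
grip_width: 0.504
```

```bash
python3 -c "
from h import *
plan([.520,-.1095,.066],2.995);s=bot.read_state();print(s['wrist_force'].round(2),s['ft_torque'].round(3),s['q'].round(3))"
```

```text
t 10.68 pos [ 0.5204 -0.1059  0.0719] shift mm [-0.2 -3.7  5.9] turn [ 0.001 -0.003 -0.005] toolx yaw 2.99
[-0.07  0.21  0.83] [ 0.017  0.036 -0.086] [-2.710e-01  1.840e-01  1.583e+00  1.000e-03  1.377e+00 -1.690e+00]
```

Emit:
apply_moves(
  motion=[
    [0, -3.5, 3, 0, 0, 0, 0.5],
    [0, 0, 3, 0, 0, 0, 0.5],
    [0, 0, 0, 0, 0, 0, 0.5],
    [0, 0, 0, 0, 0, 0, 0.5],
  ],
)

```text
t: 11.02
eef_pos: [0.5212, -0.1097, 0.0685]
tcp_rot: [0.076, 0.997, 0.0, 0.001]
wrist_force: [-0.6, -0.9, -1.3]
grip_width: 0.498
```

```bash
python3 -c "
from h import *
plan([.520,-.1095,.066],2.995);s=bot.read_state();print(s['wrist_force'].round(2),s['ft_torque'].round(3),s['q'].round(3))
f=bot.grab_frame('wrist');cv2.imwrite('pics/w9.png',f['img']);
s=bot.read_state();print(s['wrist_force'].round(2),s['ft_torque'].round(3))"
```

```text
t 11.02 pos [ 0.5212 -0.1097  0.0685] shift mm [ 1.2 -0.   2.5] turn [ 0.001  0.001 -0.005] toolx yaw 2.99
[-0.6  -0.89 -1.32] [-0.018 -0.021  0.043] [-2.770e-01  1.900e-01  1.584e+00  1.000e-03  1.367e+00 -1.696e+00]
[ 0.46 -0.18  0.68] [0.006 0.007 0.047]
```

View pics/w9.png

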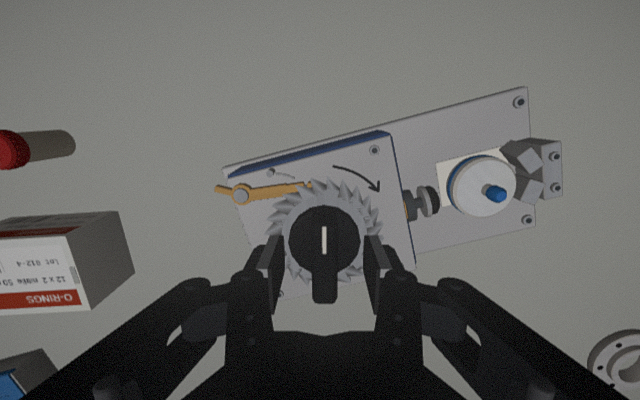

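Emit:
apply_moves(
  motion=[
    [1, 0, 1, 0, 0, 0, 0.3],
    [0, 0, 0, 0, 0, 0, 0.2],
    [0, 0, 0, 0, 0, 0, 0.1],
    [0, 0, 0, 0, 0, 0, 0.0],
    [0, 0, 0, 0, 0, 0, 0.0],
    [0, 0, 0, 0, 0, 0, 0.0],
  ],
)

```text
t: 11.57
eef_pos: [0.5208, -0.1094, 0.0687]
tcp_rot: [0.076, 0.997, 0.0, 0.002]
wrist_force: [0.3, 1.2, -0.2]
grip_width: 0.132
```

```bash
cat > feel.py <<'E'
from h import *
import sys
n=int(sys.argv[1]) if len(sys.argv)>1 else 12
A=[]
for i in range(n):
    f=bot.grab_frame('wrist');s=bot.read_state();A.append(np.r_[s['wrist_force'],s['ft_torque'],s['effort'][5]])
A=np.array(A);print('F/T mean',A.mean(0).round(3),'sd/sqrt n',(A.std(0)/n**.5).round(3),'grip',round(float(s['grip_width']),3),'q1,q6',s['q'][[0,5]].round(4))
plan([.520,-.1095,.067],2.995)
if len(sys.argv)>2:
    np.savez(f'wf{sys.argv[2]}.npz',**f);cv2.imwrite(f'pics/wf{sys.argv[2]}.png',f['img'])
E
python3 feel.py 12 0
```

```text
F/T mean [ 0.518  0.427  0.06  -0.013 -0.007  0.047  0.045] sd/sqrt n [0.136 0.195 0.188 0.006 0.004 0.009 0.001] grip 0.135 q1,q6 [-0.2772 -1.6967]
t 12.17 pos [ 0.5207 -0.1094  0.0687] shift mm [ 0.7 -0.2  1.7] turn [ 0.001  0.003 -0.005] toolx yaw 2.99
```

Emit:
apply_moves(
  motion=[
    [0, 0, 0, 0, 0, 0.1, 0],
    [0, 0, 0, 0, 0, 0.1, 0],
    [0, 0, 0, 0, 0, 0.1, 0],
    [0, 0, 0, 0, 0, 0, 0],
  ],
)

```text
t: 12.5
eef_pos: [0.5208, -0.1092, 0.0687]
tcp_rot: [0.229, 0.973, 0.001, 0.002]
wrist_force: [-0.2, 0.0, 0.3]
grip_width: 0.136
```

```bash
python3 feel.py 5 1
```

```text
F/T mean [ 0.494  0.455  0.007 -0.004  0.002  0.084  0.278] sd/sqrt n [0.174 0.093 0.125 0.024 0.013 0.016 0.115] grip 0.133 q1,q6 [-0.2769 -1.3908]
t 12.75 pos [ 0.5208 -0.1092  0.0687] shift mm [ 0.6 -0.6  1.7] turn [ 0.002  0.003 -0.311] toolx yaw 2.684
```

Emit:
apply_moves(
  motion=[
    [0, 0, 0, 0, 0, 0.1, 0],
    [0, 0, 0, 0, 0, 0.1, 0],
    [0, 0, 0, 0, 0, 0.1, 0],
    [0, 0, 0, 0, 0, 0.1, 0],
    [0, 0, 0, 0, 0, 0.1, 0],
    [0, 0, 0, 0, 0, 0, 0],
    [0, 0, 0, 0, 0, 0, 0],
  ],
)

```text
t: 13.33
eef_pos: [0.521, -0.109, 0.0687]
tcp_rot: [0.464, 0.886, 0.001, 0.002]
wrist_force: [0.6, 0.2, 0.5]
grip_width: 0.137
```

```bash
python3 feel.py 8 2
```

```text
F/T mean [0.34  0.502 0.129 0.014 0.022 0.13  0.118] sd/sqrt n [0.155 0.155 0.168 0.01  0.009 0.007 0.009] grip 0.135 q1,q6 [-0.2764 -0.8797]
t 13.73 pos [ 0.521  -0.109   0.0687] shift mm [ 0.1 -1.1  1.7] turn [ 0.003  0.003 -0.821] toolx yaw 2.174
```

View pics/wf2.png

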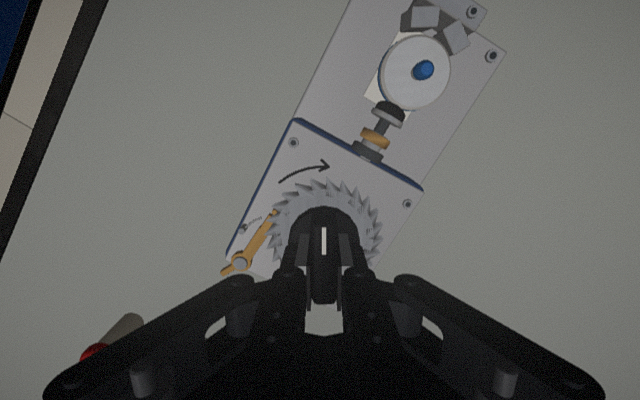

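Emit:
apply_moves(
  motion=[
    [0, 0, 0, 0, 0, 0.09, 0],
    [0, 0, 0, 0, 0, 0.09, 0],
    [0, 0, 0, 0, 0, 0.08, 0],
    [0, 0, 0, 0, 0, 0, 0],
    [0, 0, 0, 0, 0, 0, 0],
  ],
)

```text
t: 14.15
eef_pos: [0.5211, -0.1089, 0.0687]
tcp_rot: [0.578, 0.816, 0.001, 0.002]
wrist_force: [0.4, -0.6, 0.8]
grip_width: 0.132
```

```bash
python3 feel.py 12 3
```

```text
F/T mean [ 0.491  0.477 -0.131 -0.018  0.017  0.252  0.241] sd/sqrt n [0.164 0.126 0.173 0.008 0.007 0.009 0.005] grip 0.136 q1,q6 [-0.2761 -0.6118]
t 14.75 pos [ 0.5211 -0.1089  0.0687] shift mm [-0.2 -1.2  1.7] turn [ 0.003  0.003 -1.089] toolx yaw 1.906
```

View pics/wf3.png

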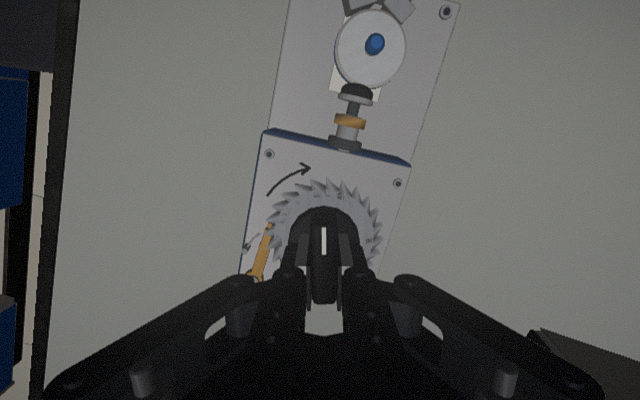

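Emit:
apply_moves(
  motion=[
    [0, 0, 0, 0, 0, 0.085, 0],
    [0, 0, 0, 0, 0, 0.085, 0],
    [0, 0, 0, 0, 0, 0.075, 0],
    [0, 0, 0, 0, 0, 0, 0],
    [0, 0, 0, 0, 0, 0, 0],
  ],
)

```text
t: 15.17
eef_pos: [0.5212, -0.1088, 0.0687]
tcp_rot: [0.677, 0.736, 0.002, 0.002]
wrist_force: [-0.4, 0.1, 0.5]
grip_width: 0.136
```

```bash
python3 feel.py 20 4
```

```text
F/T mean [ 0.574  0.404 -0.221 -0.004  0.049  0.308  0.31 ] sd/sqrt n [0.112 0.095 0.096 0.007 0.007 0.007 0.003] grip 0.137 q1,q6 [-0.276  -0.3577]
t 16.17 pos [ 0.5212 -0.1088  0.0687] shift mm [-0.6 -1.3  1.7] turn [ 0.004  0.003 -1.343] toolx yaw 1.652
```

View pics/wf4.png

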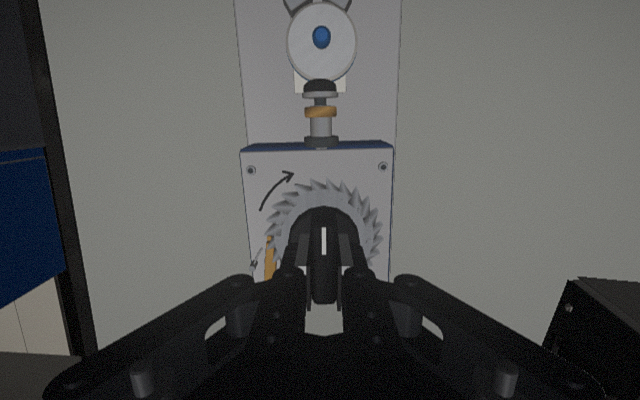

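Emit:
apply_moves(
  motion=[
    [0, 0, 0, 0, 0, 0.025, 0],
    [0, 0, 0, 0, 0, 0, 0],
    [0, 0, 0, 0, 0, -0.025, 0],
    [0, 0, 0, 0, 0, -0.02, 0],
    [0, 0, 0, 0, 0, 0, 0],
    [0, 0, 0, 0, 0, 0, 0],
  ],
)

```text
t: 16.67
eef_pos: [0.5212, -0.1088, 0.0687]
tcp_rot: [0.67, 0.743, 0.002, 0.002]
wrist_force: [1.4, -0.2, 0.1]
grip_width: 0.138
```

```bash
python3 feel.py 12 5
```

```text
F/T mean [ 0.408  0.676 -0.187  0.001  0.06   0.285  0.28 ] sd/sqrt n [0.115 0.154 0.14  0.01  0.006 0.008 0.003] grip 0.135 q1,q6 [-0.276  -0.3795]
t 17.27 pos [ 0.5213 -0.1088  0.0687] shift mm [-0.5 -1.3  1.7] turn [ 0.004  0.003 -1.321] toolx yaw 1.674
```

Emit:
apply_moves(
  motion=[
    [0, 0, 0, 0, 0, -0.02, 0],
    [0, 0, 0, 0, 0, -0.015, 0],
    [0, 0, 0, 0, 0, 0, 0],
    [0, 0, 0, 0, 0, 0, 0],
  ],
)

```text
t: 17.6
eef_pos: [0.5212, -0.1088, 0.0687]
tcp_rot: [0.656, 0.755, 0.002, 0.001]
wrist_force: [1.2, 0.3, -0.6]
grip_width: 0.134
```

```bash
python3 feel.py 8 6
```

```text
F/T mean [ 0.45   0.503  0.001  0.036  0.059 -0.17  -0.171] sd/sqrt n [0.185 0.125 0.203 0.017 0.008 0.009 0.001] grip 0.138 q1,q6 [-0.2761 -0.4168]
t 18.0 pos [ 0.5212 -0.1088  0.0687] shift mm [-0.6 -1.3  1.7] turn [ 0.004  0.003 -1.284] toolx yaw 1.711
```

Torque reversed, so the pawl is holding at this tooth. I'll let go and lift.

Emit:
apply_moves(
  motion=[
    [0, 0, 0, 0, 0, 0.01, 0.2],
    [0, 0, 0, 0, 0, 0, 0.4],
    [0, 0, 0, 0, 0, 0, 0.5],
    [0, 0, -10, 0, 0, 0, 0.5],
    [0, 0, -25, 0, 0, 0, 0.5],
    [0, 0, -30, 0, 0, 0, 0.5],
    [0, 0, -30, 0, 0, 0, 0.5],
    [0, 0, -15, 0, 0, 0, 0.8],
    [0, 0, 0, 0, 0, 0, 0.8],
    [0, 0, 0, 0, 0, 0, 0.8],
  ],
)

```text
t: 18.83
eef_pos: [0.5197, -0.1091, 0.1864]
tcp_rot: [0.66, 0.751, 0.001, 0.001]
wrist_force: [-0.1, -0.3, 0.0]
grip_width: 0.803
```

```bash
python3 feel.py 4 7
python3 - <<'E'
from fit import *
g=dict(np.load('wf7.npz'))
cv2.imwrite('pics/w10c.png',cv2.resize(g['img'][20:280,230:420],None,fx=2.3,fy=2.3,interpolation=3))
E
```

```text
F/T mean [-0.222  0.246 -0.312  0.008  0.021  0.    -0.001] sd/sqrt n [0.274 0.165 0.177 0.008 0.01  0.009 0.   ] grip 0.802 q1,q6 [-0.277  -0.4067]
t 19.03 pos [ 0.5188 -0.1088  0.1837] shift mm [ -1.    1.2 116.7] turn [ 0.    -0.002 -1.295] toolx yaw 1.7
```

View pics/w10c.png

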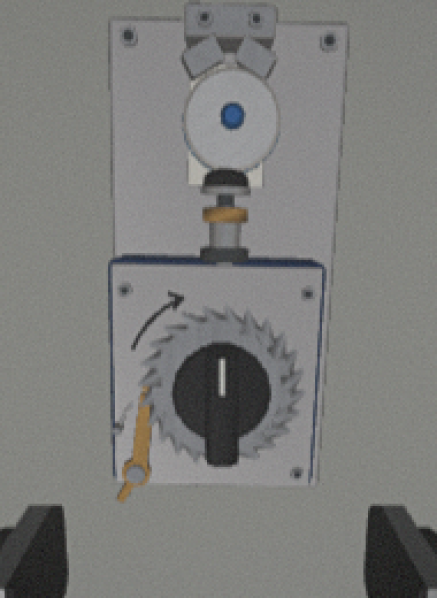

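Run:
```python
from fit import *
g=dict(np.load('wf7.npz'))
A=lambda a,b,z:onz(g,a/2.3+230,b/2.3+20,z)
c,s=np.cos(p[2]),np.sin(p[2])
def loc(q):
    d=q[:2]-p[:2];return np.round([1000*(c*d[0]+s*d[1]),1000*(-s*d[0]+c*d[1])],1)
for n,q in dict(plug=A(232,115,.052),body=A(231,119,.03),bodyT=A(231,66,.028),bodyB=A(231,171,.033),TL=A(110,20,.01),TR=A(346,22,.01)).items(): print(n,loc(q))
W=[A(222,360,.086),A(222,465,.086)];d=W[1]-W[0];print('bar ang',np.arctan2(d[1],d[0]),'local',np.arctan2(d[1],d[0])-p[2], 'teeth',-(np.arctan2(d[1],d[0])-p[2])/.2618)
t=bot.grab_frame('scene');cv2.imwrite('pics/s11.png',cv2.resize(t['img'][140:260,260:420],None,fx=4,fy=4,interpolation=3))
```

```text
plug [ 0.9 64.1]
body [ 1.  65.5]
bodyT [ 0.4 85.9]
bodyB [ 1.5 44.9]
TL [-51.7 106.1]
TR [ 49.5 107.7]
bar ang -1.4377236756391079 local -1.5441795466285193 teeth 5.89831759598365
```

View pics/s11.png

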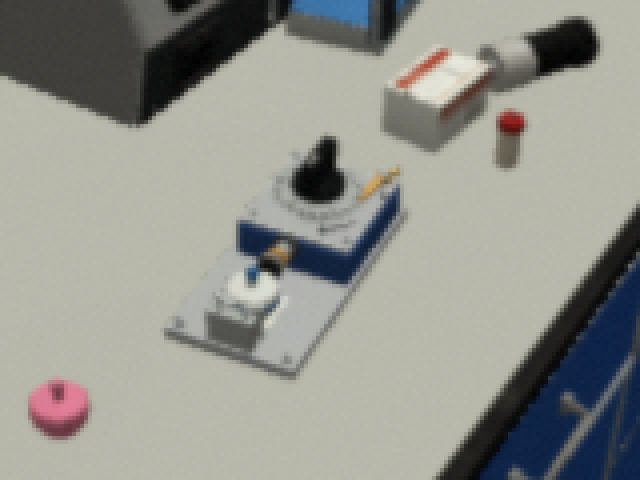

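```bash
python3 -c "
from h import *
print(bot.close_job(), bot.read_state()['t'])"
```

```text
the job is handed in; nothing more can be done
the job is handed in; nothing more can be done
```

The blue-plug cassette is upright on the rest, home in the V-block and held by the pad. I handed the job in after about 19 s on the robot clock. No verdict is reported.

- **Placing:** I gripped the cassette by its rim after one regrip, because the first grip was 5–6 mm too high. I set it down about 5 mm short of the seat and let go. The image showed it upright.
- **Winding:** I turned the knob clockwise five clicks, apparently from tooth 1 to tooth 6. The knob torque jumped from about 0.13 to 0.25 N m by the fourth click, so I took that as the first click after home and the fifth as the second. At the fifth it read about 0.31 N m, which I work out as 11 to 13 N at the pad.
- **Pawl:** Turning the knob back slightly reversed the torque, so the pawl was holding before I let go.
- **Last checks:** The cassette is against both V faces about 65 mm along the clamp axis, and the bar reads tooth 5.9. The gripper is clear at 0.18 m. The carton, vial and nearby pink cassette look unmoved in the last scene crop. The red cassette was outside that crop; I never moved near it.
- **Small disagreements:** Torque readings just before home ran about 0.02 N m above the expected figure, so the grip force is good to 1 or 2 N. My seat estimates differed by about 1 mm, 66 mm against 65 mm. Neither would change which tooth is right.

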